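# Put the air grinder away in the sloped tool case

### The arm

A 6-joint arm with a two-finger parallel gripper is mounted at the origin on the work surface. World frame = base frame: x ahead of the robot, y to its left, z up, the work surface at z = 0. Lengths are in m, angles in rad, forces in N, time in s.
With the tool pointing down it reaches from about 0.275 to 0.85 m from the base axis. Payload 5.2 kg.
Tool frame: the origin (TCP) lies at the very end of the fingers, on their centre line; the grasp point (between the pads) lies 19 mm behind it; z points along the fingers, y is the line along which they close (so a half turn about z gives the same grasp; the last joint's range is limited). The gripper opens to 85 mm and grips with 20 to 120 N. Pads are 22 mm wide; open, the fingers measure 114 mm over their backs; the gripper's body (76 mm by 85 mm) begins 54 mm behind the grasp point. The pads swing forward as they close: fully open they stand 13 mm farther back than shut.
Start: joints at [-1.473, 0.259, 1.535, -0, 1.348, -0.203], TCP at [0.163, -0.525, 0.193] pointing down, gripper open.
Joint ranges: [-3.14, 3.14], [-0.91, 2.08], [0.19, 2.58], [-1.22, 4.36], [0.22, 2.71], [-3.12, 3.12]. Speed limits (rad/s): [2.57, 2.57, 3.14, 3.14, 3.14, 3.14].

### API

Orientations are given as a unit quaternion [w, x, y, z].
In Python, from cell import env gives the robot as it stands.
- The arm moves only by the tool arm_command, never from a script. Its argument "motion" is a list of rows, each a list of 5 numbers: the shift along the tool's x, y, z in cm, then the turn about the tool's z in degrees, then the finger opening in cm, from 0 to 8.54. A call has exactly 8 rows; each row shifts and turns the commanded pose from where the row before left it, along the tool's axes as they then stand; what a row does not reach is not made up. A row lasts 1/10 s, in which the tool goes at most 50 mm and 8.59 degrees, less where a joint would pass 70% of its speed; a pose out of reach is approached as far as the arm can. A call with a gripper value outside its range is refused whole. The fingers move at their own pace and stop on an object; "newtons" is the grip in N (left out, the last holds). Time passes only in rows, so rows that do not move let the fingers close, or fill a call up. It gives the time, the measured TCP pose, the force, the opening and the grip force at its end, in the units of the state.
- env.state(): the state, without advancing time (a new reading comes with each control period).
- env.capture(name): name is "scene" or "top"; returns the picture (400x640x3 uint8, blue, green, red); there is no depth.
- env.camera_params(name): a dict with "mtx" (3x3 intrinsics, pixels), "R" (3x3) and "t" (3): a world point X has camera coordinates R X + t. Camera axes: x right, y down, z forward; pixel columns grow to the right and rows downward; lengths in m; the calibration is good to about 2 mm. A picture is of the moment at which its call begins. camera_params takes no time and is no camera call.
- env.finish_job(): hands the job in; it is judged then, once.
The state is a dict: "time_s": time; "q": joint angles; "joint_vel": joint speeds; "effort": joint torques, N m; "position": TCP position; "orientation": TCP orientation; "force": force on the tool from outside, world axes, zero at the start; "moment": the same for the moment, N m; "width": opening from 0.0 (shut) to 1.0 (fully open); "grip_force": force on a finger pad.
Only numpy, scipy, OpenCV 4.12 (cv2) and the standard library are available. Lean on these libraries where they do the work, as an engineer would, in place of code of your own. Each camera call takes 0.05 s, during which the arm holds its last target. There are 200 camera calls.

### The job

Slide the yellow cover of the sloped tool case all the way up to open it, lay the red air grinder lengthwise across the bay so that it rests on the bay's floor (set it down gently, do not drop it in), let go of it, and then slide the cover back down until it is fully shut over it. Leave the oil bottle, the blue screw bin and the mallet where they are.

Things in the scene. Friction and masses are not known exactly. Their poses are not given: they have to be found in the camera images.
- bay: Blue compartment, fixed at 25 degrees, mouth facing up and towards the robot. Origin: centre of the inner floor; x up the slope (away from the robot), y level, z square out of the slope. Inside 110 (x) x 188 (y) x 45 mm deep, walls 12 mm or more. Rim at z = 45 mm; a deck at rim height goes on up to x = 190 mm. Rails 12 mm high along x at y = -108 and 108 mm
- light_bar (a point): Middle of the task light fixed above the upper part of the case: a level bar 210 mm long (along bay y), 30 mm wide, 18 mm high, on two posts behind it. It leaves no room for a gripper pointing straight down at the handle of the opened cover; come square to the slope
- cover (a joint): Position in m of the flat yellow cover on its slide: 0 = fully shut over the bay (lower end), 0.115 = fully open (slid up along bay +x onto the deck). Needs about 5 N, stays where it is left. The plate is 122 (along the slope) x 206 x 5 mm, its top 5.5 mm above the rim
- cover_handle (a point): Middle of the cover's black handle, a straight rib square on the middle of the cover: 100 mm long (bay y), 14 mm thick (bay x), 28 mm high. The point is 14 mm below the rib's top and 14 mm above the cover's face; cover shut, it is at x = 0, y = 0, z = 64.5 mm in the bay's frame and moves along bay +x with the joint. Axes like the bay's
- grinder: Loose red air grinder lying on the table, about 0.4 kg, 153 mm long along its x: red housing 100 mm long (x from -60 to +40 mm), 34 mm wide (y), 34 mm high, a 4 mm black lever on top, steel nose at +x, brass inlet at -x. Origin: middle of its underside, z up; it balances near there
- grinder_center (a point): Centre of the grinder's housing height, 17 mm above the origin of the grinder
- oil_bottle: Bystander: yellow oil bottle with red cap, 56 mm across, 130 mm high, standing; origin at the centre of its underside. One of bottle and grinder is left of the case, the other right of it
- screw_bin: Bystander: open blue bin 120 x 90 x 60 mm; origin at the centre of its underside
- mallet: Bystander: wooden mallet lying along its x, from -130 to +115 mm, head 50 x 90 x 44 mm at +x; origin on the table under its handle
- console: The whole tool case with its task light, 222 mm wide, fixed to the table; origin on the table under the middle of the bay's mouth, x away from the robot side, z up; the bay's origin is at x = 19, z = 89 mm in this frame
Not all that is in view belongs to the job. Several things look just like the grinder: the one meant starts nearest to the robot's base.

How it is judged:
By the outcome, as a careful person would: the job done as asked, in the order asked, and still so for the second after the job is handed in, with the robot touching nothing.
It also fails if it takes over 66 s, if anything falls off the work surface, if the arm or the gripper's body presses on something with over 40 N, if the wrist force passes 120 N, or if a joint passes its speed limit or range.

## Working session

There is one attempt and no reset: what is moved stays moved. The work goes in short steps, Python scripts to look and compute and a tool call to move; the robot and the scene stay as the last step left them, time stands still between calls to the robot, and variables do not carry over. Pictures are saved under pics/ and viewed, at most 10 in all, crops included, and the job is handed in when it is done.

Besides the shell and the picture viewer there is one more tool, called after "Emit:" by a JSON object that holds its "method" and its "body". arm_command: Moves the arm, as the interface text tells. Its arguments: {"type":"object","properties":{"motion":{"type":"array","items":{"type":"array","items":{"type":"number"}}},"newtons":{"type":"number"}},"required":["motion"]}

```bash
mkdir -p pics; ls
python3 - <<'E'
from cell import env
import cv2
for n in("scene","top"):
    cv2.imwrite(f"pics/{n}0.png",env.capture(n))
    p=env.camera_params(n);print(n,p["mtx"],p["R"],p["t"])
print(env.state())
E
```

```text
pics
scene [[485.76833106   0.         317.58111124]
 [  0.         485.76833106 201.41406041]
 [  0.           0.           1.        ]] [[-0.88136377  0.4719715   0.02099523]
 [ 0.28989545  0.57537437 -0.76479079]
 [-0.37303958 -0.66797248 -0.64393652]] [0.52006509 0.04853217 1.89603187]
top [[515.11777189   0.         323.04529227]
 [  0.         515.11777189 197.07653503]
 [  0.           0.           1.        ]] [[-0.00661284 -0.99980771 -0.01846094]
 [-0.9950293   0.0084134  -0.09922651]
 [ 0.09936275  0.01771301 -0.99489361]] [-0.04315757  0.56453408  1.69427091]
{'time_s': 0.1, 'q': array([-1.47280406e+00,  2.59256102e-01,  1.53598883e+00,  2.87753668e-05,
        1.34798522e+00, -2.02801196e-01]), 'joint_vel': array([-0.0006317 , -0.0019487 , -0.0027771 , -0.00085511, -0.00211073,
       -0.00012747]), 'effort': array([ 2.20587266e-03, -4.46970320e+01, -2.91246092e+01, -2.59688768e-04,
        6.27173766e-03, -2.96444580e-05]), 'position': array([ 0.16293212, -0.52475281,  0.19255932]), 'orientation': array([-8.16888110e-04,  9.88711860e-01,  1.49827190e-01,  5.68965164e-05]), 'force': array([ 0.22933387,  0.05328326, -0.21272463]), 'moment': array([0.0141617 , 0.04389083, 0.0328713 ]), 'grip_force': 0.0, 'width': 0.9965086434783506}
```

View pics/scene0.png

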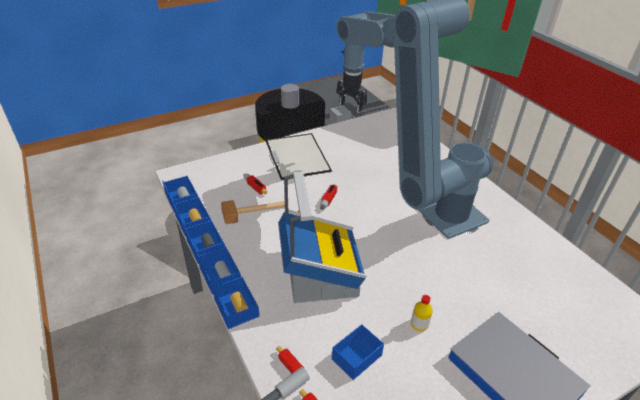

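View pics/top0.png

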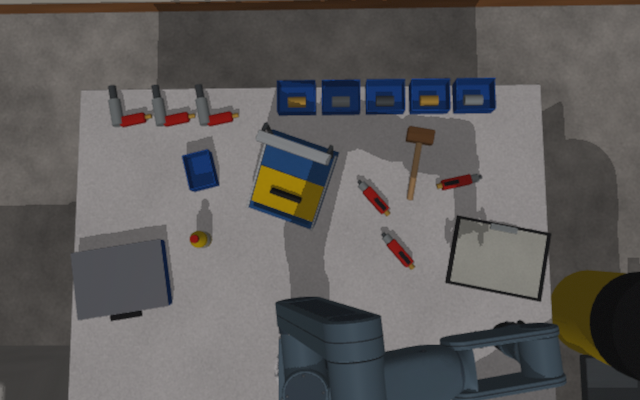

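Grinder look‑alikes in the top view are at (374,197), (459,181), (398,250), plus three at the back left, (130,119), (174,118) and (218,117). The description says nearest to the base, so I choose (398,250). I'll check it and the case in one close crop.

```bash
cat > h.py <<'E'
import cv2,numpy as np
from cell import env
P={n:env.camera_params(n) for n in("scene","top")}
def ray(n,uv):
    p=P[n];d=p["R"].T@np.linalg.solve(p["mtx"],[*uv,1.]);return -p["R"].T@p["t"],d
def plane(n,uv,z):
    c,d=ray(n,uv);return c+d*(z-c[2])/d[2]
def tri(a,b):
    (c1,d1),(c2,d2)=ray("top",a),ray("scene",b)
    s=np.linalg.lstsq(np.c_[d1,-d2],c2-c1,rcond=None)[0]
    return (c1+d1*s[0]+c2+d2*s[1])/2, np.linalg.norm(c1+d1*s[0]-c2-d2*s[1])
def proj(n,X):
    p=P[n];v=p["mtx"]@(p["R"]@np.asarray(X)+p["t"]);return v[:2]/v[2]
E
python3 - <<'E'
from h import *
t=cv2.imread("pics/top0.png");s=cv2.imread("pics/scene0.png")
a=cv2.resize(t[115:275,240:420],None,fx=3.33,fy=3.33,interpolation=cv2.INTER_CUBIC)
cv2.imwrite("pics/top_c.png",a)
cv2.imwrite("pics/scene_c.png",cv2.resize(s[155:305,260:380],None,fx=4,fy=4,interpolation=cv2.INTER_CUBIC))
hsv=cv2.cvtColor(t,cv2.COLOR_BGR2HSV)
red=((hsv[...,0]<8)|(hsv[...,0]>172))&(hsv[...,1]>140)&(hsv[...,2]>70)
n,l,st,ce=cv2.connectedComponentsWithStats(red.astype(np.uint8))
for i in range(1,n):
    if st[i,4]>40:
        m=(l==i).astype(np.uint8);r=cv2.minAreaRect(cv2.findNonZero(m));X=plane("top",r[0],.02)
        b=np.array([plane("top",q,.027)[:2] for q in cv2.boxPoints(r)]);
        print(r,X.round(3),np.hypot(*X[:2]).round(3),b.round(3).tolist())
E
```

```text
((132.0867919921875, 119.29622650146484), (10.197298049926758, 25.49324607849121), 79.3803482055664) [0.839 0.607 0.02 ] 1.035 [[0.847, 0.651], [0.862, 0.565], [0.827, 0.557], [0.812, 0.643]]
((175.5512237548828, 118.73902130126953), (9.917710304260254, 24.794279098510742), 77.90524291992188) [0.839 0.457 0.02 ] 0.955 [[0.846, 0.5], [0.863, 0.417], [0.829, 0.409], [0.812, 0.492]]
((219.4423065185547, 118.21153259277344), (10.001921653747559, 24.71063232421875), 78.69007110595703) [0.839 0.306 0.02 ] 0.893 [[0.847, 0.349], [0.863, 0.266], [0.828, 0.259], [0.812, 0.342]]
((456.1414489746094, 181.8268280029297), (9.638339042663574, 30.242034912109375), 77.90524291992188) [ 0.613 -0.494  0.02 ] 0.787 [[0.617, -0.44], [0.638, -0.539], [0.606, -0.544], [0.586, -0.445]]
((375.34136962890625, 199.696533203125), (29.398101806640625, 10.048503875732422), 48.36646270751953) [ 0.555 -0.222  0.02 ] 0.598 [[0.58, -0.177], [0.602, -0.203], [0.528, -0.266], [0.506, -0.241]]
((193.5, 238.5), (7.0, 7.0), 90.0) [0.429 0.387 0.02 ] 0.578 [[0.441, 0.397], [0.441, 0.374], [0.417, 0.373], [0.418, 0.397]]
((399.78045654296875, 252.8236083984375), (30.07642364501953, 9.975095748901367), 49.08561706542969) [ 0.377 -0.3    0.02 ] 0.482 [[0.404, -0.255], [0.426, -0.28], [0.35, -0.344], [0.329, -0.318]]
```

View pics/top_c.png

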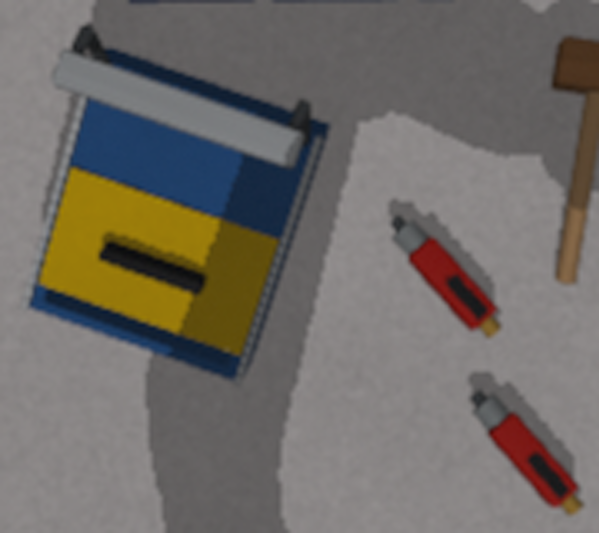

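View pics/scene_c.png

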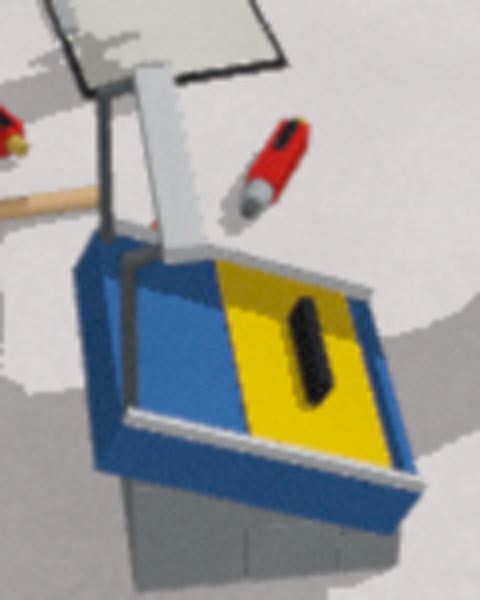

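The crop shows the chosen grinder at top px (399,252), grey nose up-left and brass inlet down-right. The cover looks shut, with its handle near (286,194), and the light bar runs from (258,135) to (330,158).

Run:
```python
from h import *
t=cv2.imread("pics/top0.png");s=cv2.imread("pics/scene0.png")
C,S=np.cos(np.radians(25)),np.sin(np.radians(25))
def big(m):
    n,l,st,ce=cv2.connectedComponentsWithStats(m.astype(np.uint8));i=1+st[1:,4].argmax();return (l==i).astype(np.uint8)
hs=cv2.cvtColor(t,cv2.COLOR_BGR2HSV)
y=(hs[...,0]>18)&(hs[...,0]<35)&(hs[...,1]>120)&(hs[...,2]>40);y[:,:240]=0;y[:,350:]=0
m=big(y);h=cv2.convexHull(cv2.findNonZero(m));q=cv2.approxPolyN(h,4,ensure_convex=True).reshape(-1,2).astype(float)
print(q)
q=q[q[:,1].argsort()]
U=[plane("top",p,.1606) for p in q[:2]];L=[plane("top",p,.1094) for p in q[2:]]
um,lm=np.mean(U,0),np.mean(L,0);d=um-lm
print("up",np.round(U,4).tolist(),"low",np.round(L,4).tolist(),"len horiz",np.hypot(*d[:2]),"exp",.122*C)
for k in(U,L):
    k.sort(key=lambda v:-v[1]);e=k[0]-k[1];print("w",np.hypot(*e[:2]),"yaw",np.degrees(np.arctan2(-e[0],e[1])))
print("yaw mid",np.degrees(np.arctan2(d[1],d[0])))
# handle
def black(im,box):
    v=im.max(2)<55;k=np.zeros(v.shape,bool);x0,y0,x1,y1=box;k[y0:y1,x0:x1]=1;return big(v&k)
out=[]
for n,im,b in(("top",t,(262,180,308,206)),("scene",s,(325,225,350,262))):
    r=cv2.minAreaRect(cv2.findNonZero(black(im,b)));print(n,r);out.append(r[0])
print("handle tri",tri(*out),"plane",plane("top",out[0],.154))
print("bar",tri((293.7,148),(302.2,194.7)))
print("bar ends L",tri((257.3,135.5),(306,218)),"R",tri((329.3,159.5),(298,171.6)))
# posts/bar bbox
```

```text
[[311. 222.]
 [251. 200.]
 [261. 165.]
 [323. 186.]]
up [[0.6528, 0.1425, 0.1606], [0.5853, -0.0499, 0.1606]] low [[0.5486, 0.181, 0.1094], [0.477, -0.0102, 0.1094]] len horiz 0.11323489871592803 exp 0.1105695500184713
w 0.2038845072930023 yaw -19.326556266758068
w 0.20417778357784583 yaw -20.53851319698866
yaw mid -20.204723051849626
top ((285.62445068359375, 194.65158081054688), (31.884687423706055, 5.784985542297363), 19.653823852539062)
scene ((336.97802734375, 242.3975372314453), (25.07364845275879, 5.9366583824157715), 77.90524291992188)
handle tri (array([0.55974283, 0.06640867, 0.15544101]), np.float64(0.0005410120998441851)) plane [0.56011809 0.06638716 0.154     ]
bar (array([0.66460859, 0.02639302, 0.36080325]), np.float64(0.002825739429549426))
bar ends L (array([0.70090546, 0.12460791, 0.3640589 ]), np.float64(0.00033027723607385493)) R (array([ 0.63045445, -0.07011784,  0.36809137]), np.float64(0.003404991342993011))
```

Emit:
{"method": "arm_command", "body": {"motion": [[0,0,-1,-7.5,8.5],[0,0,-1,-7.5,8.5],[0,0,-1,-7.5,8.5],[0,0,-1,-7.5,8.5],[0,0,-1,-7.5,8.5],[0,0,-1,-7.5,8.5],[0,0,-1,-7.5,8.5],[0,0,0,0,8.5]]}}

```text
time_s: 0.9
position: [0.163, -0.5259, 0.2643]
orientation: [0.001, 0.82, 0.572, -0.0]
force: [0.4, -0.7, -0.0]
width: 0.995
grip_force: 0.0
```

```bash
cat >> h.py <<'E'
O=np.array([.5685,.064,0]);a=np.radians(-20);RC=np.array([[np.cos(a),-np.sin(a),0],[np.sin(a),np.cos(a),0],[0,0,1]])
def con(x,y,z): return O+RC@np.array([x,y,z])
def go(target,head):
    s=env.state();w,x,y,z=s["orientation"];from scipy.spatial.transform import Rotation as T
    R=T.from_quat([x,y,z,w]).as_matrix();hd=np.degrees(np.arctan2(R[1,0],R[0,0]))
    print("t",s["time_s"],"pos",s["position"].round(4),"con",(RC.T@(s["position"]-O)).round(4),"head",hd.round(2),"F",s["force"].round(1),"w",round(s["width"],3),"g",s["grip_force"],"q",s["q"].round(2))
    print("shift cm",(R.T@(target-s["position"])*100).round(2),"turn",round(hd-head,2))
E
python3 -c "
from h import *
go(con(-.09,0,.25),70)"
```

```text
t 0.9 pos [ 0.163  -0.5259  0.2643] con [-0.1793 -0.693   0.2643] head 69.8 F [ 0.4 -0.7 -0. ] w 0.995 g 0.0 q [-1.47  0.22  1.41  0.    1.51 -1.12]
shift cm [69.33  8.68  1.32] turn -0.2
```

Emit:
{"method": "arm_command", "body": {"motion": [[2.5,0.3,0,0,8.5],[4.4,0.6,0,0,8.5],[4.4,0.6,0,0,8.5],[4.4,0.6,0,0,8.5],[4.4,0.6,0,0,8.5],[4.4,0.6,0,0,8.5],[4.4,0.6,0,0,8.5],[4.4,0.6,0,0,8.5]]}}

```text
time_s: 1.7
position: [0.3207, -0.2266, 0.2626]
orientation: [-0.0, 0.822, 0.57, 0.0]
force: [0.1, 0.4, 0.2]
width: 0.993
grip_force: 0.0
```

Emit:
{"method": "arm_command", "body": {"motion": [[4.4,0.5,0,0,8.5],[4.4,0.5,0,0,8.5],[4.4,0.5,0,0,8.5],[4.4,0.5,0,0,8.5],[4.4,0.5,0,0,8.5],[4.4,0.5,0,0,8.5],[4.4,0.5,0,0,8.5],[4.4,0.5,0,0,8.5]]}}

```text
time_s: 2.5
position: [0.4801, 0.0898, 0.2625]
orientation: [-0.0, 0.822, 0.57, -0.0]
force: [-0.3, -0.6, -0.2]
width: 0.993
grip_force: 0.0
```

```bash
python3 -c "
from h import *
go(con(-.09,0,.132),70)"
```

```text
t 2.5 pos [0.4801 0.0898 0.2625] con [-0.0919 -0.006   0.2625] head 69.52 F [-0.3 -0.6 -0.2] w 0.993 g 0.0 q [-0.04  0.11  1.55 -0.    1.48  0.31]
shift cm [ 0.61  0.2  13.05] turn -0.48
```

Emit:
{"method": "arm_command", "body": {"motion": [[0.2,0,2.5,-0.5,8.5],[0.2,0,2.5,0,8.5],[0,0,2.5,0,8.5],[0,0,2.5,0,8.5],[0,0,2,0,8.5],[0,0,1,0,8.5],[0,0,0,0,8.5],[0,0,0,0,8.5]]}}

```text
time_s: 3.3
position: [0.4817, 0.0916, 0.1338]
orientation: [0.0, 0.818, 0.575, 0.0]
force: [0.4, 0.3, 0.4]
width: 0.994
grip_force: 0.0
```

Emit:
{"method": "arm_command", "body": {"motion": [[0,0.5,-0.25,0,8.5],[0,1,-0.45,0,8.5],[0,1,-0.45,0,8.5],[0,1,-0.45,0,8.5],[0,1,-0.45,0,8.5],[0,1,-0.45,0,8.5],[0,0,0,0,8.5],[0,0,0,0,8.5]]}}

```text
time_s: 4.1
position: [0.5331, 0.0729, 0.1581]
orientation: [-0.0, 0.818, 0.575, -0.0]
force: [-0.4, 0.6, 0.2]
width: 0.997
grip_force: 0.0
```

Run:
```python
from h import *
go(con(.03,0,.19),70)
a=env.capture("top")[90:290,200:400];b=env.capture("scene")[150:350,230:430]
cv2.imwrite("pics/p1.png",cv2.resize(np.hstack([a,b]),None,fx=2,fy=2,interpolation=cv2.INTER_CUBIC))
```

```text
t 4.1 pos [0.5331 0.0729 0.1581] con [-0.0363 -0.0037  0.1581] head 70.22 F [-0.4  0.6  0.2] w 0.997 g 0.0 q [-0.07  0.26  1.62  0.    1.26  0.27]
shift cm [ 0.35  6.63 -3.2 ] turn 0.22
```

View pics/p1.png

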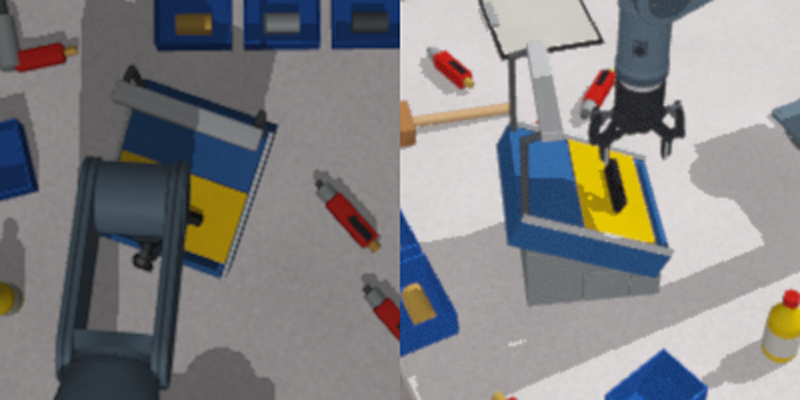

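The finger passed over the handle: in the right half the handle is still at (615,185), with the finger tip at (608,155) above it. I'll back off, come about 13 mm lower and push again.

Emit:
{"method": "arm_command", "body": {"motion": [[0.3,0,-1.5,0,8.5],[0,-2,0,0,8.5],[0,-2,0,0,8.5],[0,-1.8,0,0,8.5],[0,0,2,0,8.5],[0,0,2,0,8.5],[0,0,1.2,0,8.5],[0,0,0,0,8.5]]}}

```text
time_s: 5.0
position: [0.4778, 0.0956, 0.1196]
orientation: [-0.001, 0.818, 0.575, -0.002]
force: [-0.1, 0.6, -0.3]
width: 0.997
grip_force: 0.0
```

Emit:
{"method": "arm_command", "body": {"motion": [[0,0.5,-0.23,0,8.5],[0,0.5,-0.23,0,8.5],[0,0.5,-0.23,0,8.5],[0,0.5,-0.23,0,8.5],[0,0.5,-0.23,0,8.5],[0,0,0,0,8.5],[0,0,0,0,8.5],[0,0,0,0,8.5]]}}

```text
time_s: 5.8
position: [0.5027, 0.087, 0.1326]
orientation: [-0.0, 0.818, 0.575, -0.0]
force: [-0.4, 0.1, -0.8]
width: 0.999
grip_force: 0.0
```

Run:
```python
from h import *
go(con(.03,0,.19),70)
```

```text
t 5.8 pos [0.5027 0.087  0.1326] con [-0.0697 -0.0008  0.1326] head 70.23 F [-0.4  0.1 -0.8] w 0.999 g 0.0 q [-0.05  0.24  1.72  0.    1.19  0.3 ]
shift cm [ 0.04  9.97 -5.74] turn 0.23
```

Emit:
{"method": "arm_command", "body": {"motion": [[0,0.5,-0.23,0,8.5],[0,0.5,-0.23,0,8.5],[0,0.5,-0.23,0,8.5],[0,0.5,-0.23,0,8.5],[0,0.5,-0.23,0,8.5],[0,0.5,-0.23,0,8.5],[0,0.5,-0.23,0,8.5],[0,0.5,-0.23,0,8.5]]}}

```text
time_s: 6.6
position: [0.5411, 0.0733, 0.1514]
orientation: [-0.0, 0.818, 0.575, 0.0]
force: [-0.2, 0.2, 0.0]
width: 0.997
grip_force: 0.0
```

Run:
```python
from h import *
go(con(.03,0,.19),70)
b=env.capture("scene")[165:290,250:400]
cv2.imwrite("pics/p2.png",cv2.resize(b,None,fx=4,fy=4,interpolation=cv2.INTER_CUBIC))
```

```text
t 6.6 pos [0.5411 0.0733 0.1514] con [-0.0289 -0.0006  0.1514] head 70.23 F [-0.2  0.2  0. ] w 0.997 g 0.0 q [-0.07  0.28  1.61  0.    1.25  0.28]
shift cm [ 0.04  5.89 -3.86] turn 0.23
```

View pics/p2.png

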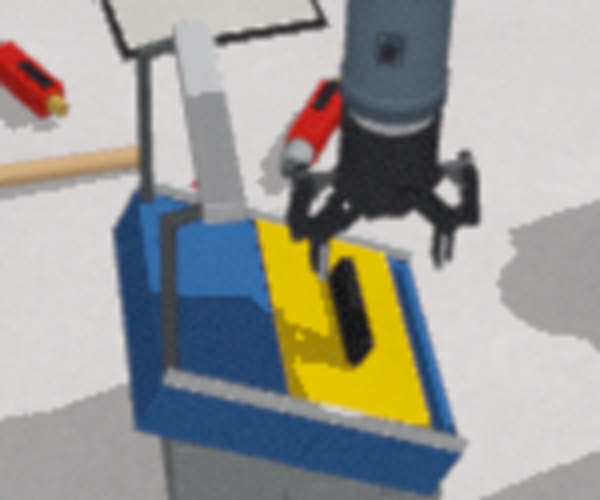

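Run:
```python
from h import *
go(con(.03,0,.19),70)
def onplane(uv,y):
    c,d=ray("scene",uv);c=RC.T@(c-O);d=RC.T@d;return (c+d*(y-c[1])/d[1]).round(4)
for cr in((322,277),(440,265),(345,258),(355,365)):
    uv=(250+cr[0]/4,165+cr[1]/4);print(cr,onplane(uv,0),onplane(uv,-.05),onplane(uv,.05))
```

```text
t 6.65 pos [0.5422 0.073  0.1518] con [-0.0278 -0.0006  0.1518] head 70.22 F [ 0.6  0.4 -0.3] w 0.997 g 0.0 q [-0.07  0.28  1.61 -0.    1.25  0.28]
shift cm [ 0.04  5.79 -3.81] turn 0.22
(322, 277) [0.0132 0.     0.1946] [ 0.003  -0.05    0.1455] [0.0233 0.05   0.2436]
(440, 265) [-0.0806  0.      0.1967] [-0.0951 -0.05    0.1477] [-0.0661  0.05    0.2457]
(345, 258) [-0.0042  0.      0.2129] [-0.0151 -0.05    0.1647] [0.0067 0.05   0.2612]
(355, 365) [-0.0181  0.      0.0914] [-0.0297 -0.05    0.0375] [-0.0065  0.05    0.1453]
```

Run:
```python
from h import *
for a,b in(((272.5,217.5),(365,225)),((276,211),(372,215)),((272,221),(365,227))):
    X,e=tri(a,b);print(X.round(4),(RC.T@(X-O)).round(4),e.round(4))
a=env.capture("top")
cv2.imwrite("pics/p3.png",cv2.resize(a[130:250,220:360],None,fx=4,fy=4,interpolation=cv2.INTER_CUBIC))
```

```text
[0.4839 0.0994 0.2264] [-0.0916  0.0043  0.2264] 0.003
[0.4843 0.0964 0.2687] [-0.0902  0.0017  0.2687] 0.0423
[0.4777 0.0996 0.215 ] [-0.0975  0.0024  0.215 ] 0.0057
```

View pics/p3.png

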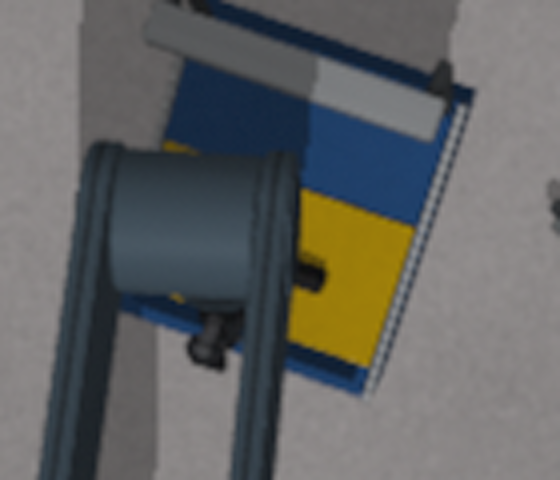

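Emit:
{"method": "arm_command", "body": {"motion": [[0,0,-1.5,0,8.5],[0,0,-1.5,0,0],[0,0,0,0,0],[0,0,0,0,0],[0,0,0,0,0],[0,0,0,0,0],[0,0,0,0,0],[0,0,0,0,0]]}}

```text
time_s: 7.5
position: [0.5405, 0.0735, 0.1808]
orientation: [-0.0, 0.818, 0.575, -0.0]
force: [1.5, 0.9, -0.4]
width: -0.002
grip_force: 0.0
```

Run:
```python
from h import *
go(con(.03,0,.19),70)
p=env.state()["position"];print(proj("scene",p),proj("scene",p+[0,0,.02]))
b=env.capture("scene");u=proj("scene",p)
cv2.circle(b,tuple(np.round(u).astype(int)),1,(0,255,0),-1)
cv2.imwrite("pics/p4.png",cv2.resize(b[165:290,250:400],None,fx=4,fy=4,interpolation=cv2.INTER_CUBIC))
```

```text
t 7.5 pos [0.5405 0.0735 0.1808] con [-0.0295 -0.0007  0.1808] head 70.23 F [ 1.5  0.9 -0.4] w -0.002 g 0.0 q [-0.07  0.26  1.56  0.    1.32  0.28]
shift cm [ 0.04  5.95 -0.92] turn 0.23
[343.68021002 236.11126348] [344.03647679 231.50481387]
```

View pics/p4.png

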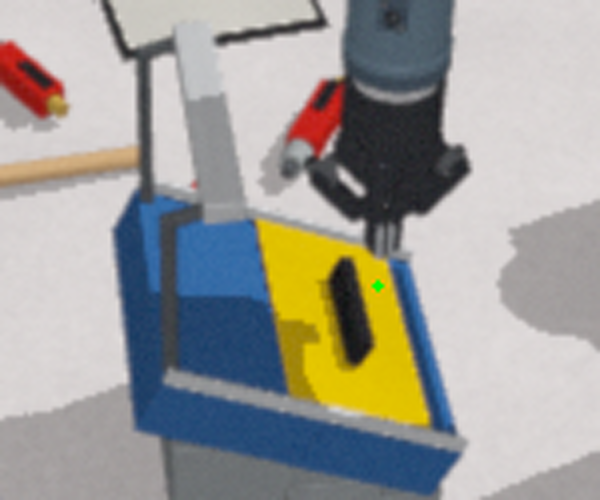

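Emit:
{"method": "arm_command", "body": {"motion": [[0,-1,1,0,0],[0,-1,2,0,0],[0,0,1.5,0,0],[0,0,1,0,0],[0,0,0.5,0,0],[0,0,0.5,0,0],[0,0,0,0,0],[0,0,0,0,0]]}}

```text
time_s: 8.35
position: [0.5224, 0.0801, 0.1166]
orientation: [0.0, 0.818, 0.575, 0.0]
force: [0.2, 0.3, -0.5]
width: 0.001
grip_force: 0.0
```

Emit:
{"method": "arm_command", "body": {"motion": [[0,0,0.3,0,0],[0,0,0.3,0,0],[0,0,0.3,0,0],[0,0,0.3,0,0],[0,0,0,0,0],[0,0,0,0,0],[0,0,0,0,0],[0,0,0,0,0]]}}

```text
time_s: 9.15
position: [0.522, 0.0802, 0.1044]
orientation: [0.0, 0.818, 0.575, 0.0]
force: [-0.1, 0.0, 0.1]
width: 0.0
grip_force: 0.0
```

Emit:
{"method": "arm_command", "body": {"motion": [[0,0,0.3,0,0],[0,0,0.3,0,0],[0,0,0.3,0,0],[0,0,0,0,0],[0,0,0,0,0],[0,0,0,0,0],[0,0,0,0,0],[0,0,0,0,0]]}}

```text
time_s: 9.95
position: [0.522, 0.0802, 0.0953]
orientation: [0.0, 0.818, 0.575, 0.0]
force: [0.1, -0.5, 0.8]
width: -0.001
grip_force: 0.0
```

Emit:
{"method": "arm_command", "body": {"motion": [[0,0,0.3,0,0],[0,0,0.2,0,0],[0,0,0,0,0],[0,0,0,0,0],[0,0,0,0,0],[0,0,0,0,0],[0,0,0,0,0],[0,0,0,0,0]]}}

```text
time_s: 10.75
position: [0.5219, 0.0802, 0.0903]
orientation: [0.0, 0.818, 0.575, 0.0]
force: [0.5, -0.0, -0.1]
width: 0.002
grip_force: 0.0
```

Run:
```python
from h import *
go(con(.03,0,.19),70)
b=env.capture("scene")
cv2.imwrite("pics/p5.png",cv2.resize(b[165:290,250:400],None,fx=4,fy=4,interpolation=cv2.INTER_CUBIC))
```

```text
t 10.75 pos [0.5219 0.0802 0.0903] con [-0.0493 -0.0007  0.0903] head 70.24 F [ 0.5 -0.  -0.1] w 0.002 g 0.0 q [-0.06  0.31  1.73  0.    1.1   0.29]
shift cm [ 0.03  7.93 -9.97] turn 0.24
```

View pics/p5.png

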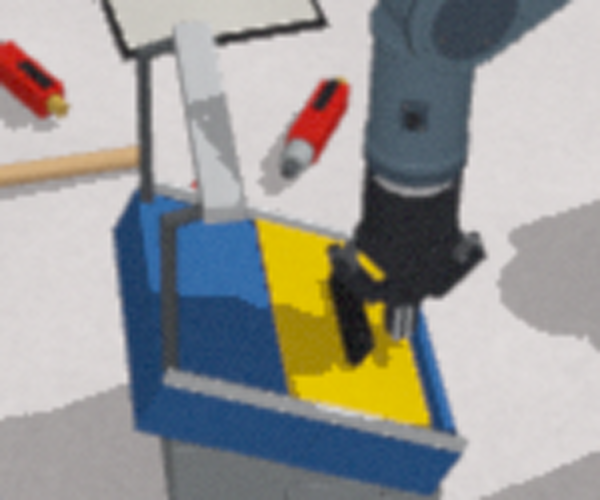

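Run:
```python
from h import *
def onplane(uv,y):
    c,d=ray("scene",uv);c=RC.T@(c-O);d=RC.T@d;return (c+d*(y-c[1])/d[1]).round(4)
for cr in((385,254),(400,339)):
    print(onplane((250+cr[0]/4,165+cr[1]/4),0))
```

```text
[-0.0357  0.      0.2136]
[-0.0538  0.      0.1172]
```

Emit:
{"method": "arm_command", "body": {"motion": [[0,0,0.2,0,0],[0,0,0.2,0,0],[0,0,0,0,0],[0,0,0,0,0],[0,0,0,0,0],[0,0,0,0,0],[0,0,0,0,0],[0,0,0,0,0]]}}

```text
time_s: 11.6
position: [0.5218, 0.0804, 0.0872]
orientation: [0.0, 0.818, 0.575, 0.0]
force: [-2.9, 0.3, 9.2]
width: -0.002
grip_force: 5.0
```

Emit:
{"method": "arm_command", "body": {"motion": [[0,0,-2,0,0],[0,-1.5,-2,0,8.5],[0,-2.6,0,0,8.5],[0,0,0,0,8.5],[0,0,0,0,8.5],[0,0,0,0,8.5],[0,0,1,0,8.5],[0,0,2,0,8.5]]}}

```text
time_s: 12.4
position: [0.4851, 0.0938, 0.0963]
orientation: [0.001, 0.818, 0.575, 0.001]
force: [0.4, -0.9, 0.1]
width: 0.996
grip_force: 0.0
```

Emit:
{"method": "arm_command", "body": {"motion": [[0,0,0.2,0,8.5],[0,0.5,-0.23,0,8.5],[0,0.5,-0.23,0,8.5],[0,0.5,-0.23,0,8.5],[0,0.5,-0.23,0,8.5],[0,0.5,-0.23,0,8.5],[0,0.5,-0.23,0,8.5],[0,0,0,0,8.5]]}}

```text
time_s: 13.2
position: [0.5117, 0.0839, 0.1084]
orientation: [-0.0, 0.818, 0.575, -0.0]
force: [-2.6, 1.0, 0.9]
width: 0.998
grip_force: 1.5
```

```bash
cat >> h.py <<'E'
def cover():
    # right half of the cover seen by top camera: yellow lower-right/upper-right, scene handle
    s=env.capture("scene");k=np.zeros(s.shape[:2],bool);k[225:275,270:350]=1
    hs=cv2.cvtColor(s,cv2.COLOR_BGR2HSV);y=(hs[...,0]>18)&(hs[...,0]<35)&(hs[...,1]>120)&(hs[...,2]>40)
    y[:200]=0;y[290:]=0;y[:,250:]&=True;y[:,380:]=0
    n,l,st,ce=cv2.connectedComponentsWithStats(y.astype(np.uint8));i=1+st[1:,4].argmax();print("yellow bbox",st[i]);return s
E
python3 - <<'E'
from h import *
go(con(.03,0,.16),70);cover()
E
```

```text
t 13.2 pos [0.5117 0.0839 0.1084] con [-0.0602 -0.0007  0.1084] head 70.23 F [-2.6  1.   0.9] w 0.998 g 1.4710113499313593 q [-0.05  0.28  1.73  0.    1.13  0.29]
shift cm [ 0.03  9.02 -5.16] turn 0.23
yellow bbox [ 310  219   43   52 1160]
```

Emit:
{"method": "arm_command", "body": {"motion": [[0,0.5,-0.23,0,8.5],[0,1,-0.47,0,8.5],[0,1,-0.47,0,8.5],[0,1,-0.47,0,8.5],[0,1,-0.47,0,8.5],[0,1,-0.47,0,8.5],[0,1,-0.47,0,8.5],[0,0.5,-0.23,0,8.5]]}}

```text
time_s: 14.05
position: [0.5748, 0.0608, 0.1401]
orientation: [-0.002, 0.818, 0.575, -0.002]
force: [-15.8, 4.9, -0.5]
width: 0.99
grip_force: 8.3
```

Run:
```python
from h import *
go(con(.03,0,.16),70);cover()
```

```text
t 14.05 pos [0.5748 0.0608 0.1401] con [ 0.007  -0.0009  0.1401] head 70.23 F [-15.8   4.9  -0.5] w 0.99 g 8.29295128583908 q [-0.09  0.35  1.54  0.    1.26  0.26]
shift cm [ 0.08  2.28 -2.01] turn 0.23
yellow bbox [ 294  220   39   46 1090]
```

Emit:
{"method": "arm_command", "body": {"motion": [[0,-1,-0.5,0,8.5],[0,-2.5,0,0,8.5],[0,-2.5,0,0,8.5],[0,0,2,0,8.5],[0,0,2,0,8.5],[0,0,2,0,8.5],[0,0,0,0,8.5],[0,0.5,-0.23,0,8.5]]}}

```text
time_s: 14.9
position: [0.5257, 0.0789, 0.0888]
orientation: [0.0, 0.818, 0.575, 0.0]
force: [-0.4, 0.1, 0.3]
width: 0.997
grip_force: 0.0
```

Run:
```python
from h import *
go(con(-.033,0,.092),70);s=cover()
cv2.imwrite("pics/p6.png",cv2.resize(s[165:290,250:400],None,fx=4,fy=4,interpolation=cv2.INTER_CUBIC))
```

```text
t 14.9 pos [0.5257 0.0789 0.0888] con [-0.0453 -0.0006  0.0888] head 70.26 F [-0.4  0.1  0.3] w 0.997 g 0.0 q [-0.06  0.32  1.72 -0.    1.1   0.28]
shift cm [ 0.05  1.23 -0.32] turn 0.26
yellow bbox [ 294  219   39   47 1222]
```

View pics/p6.png

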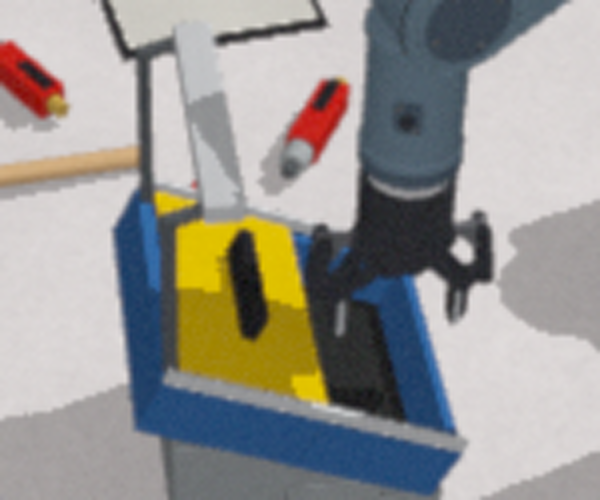

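The cover is mostly open. Its lower edge is near (318,330), and the uphill finger hangs in the bay just below that edge at (340,330). I'll push the edge the rest of the way.

Emit:
{"method": "arm_command", "body": {"motion": [[0,0.7,-0.33,0,8.5],[0,0.7,-0.33,0,8.5],[0,0.7,-0.33,0,8.5],[0,0.7,-0.33,0,8.5],[0,0.6,-0.28,0,8.5],[0,0.4,-0.19,0,8.5],[0,0.4,-0.19,0,8.5],[0,0,0,0,8.5]]}}

```text
time_s: 15.75
position: [0.539, 0.0736, 0.0997]
orientation: [-0.021, 0.817, 0.576, -0.018]
force: [-53.5, 22.8, 1.7]
width: 0.99
grip_force: 26.9
```

Emit:
{"method": "arm_command", "body": {"motion": [[0,0.2,-0.09,0,8.5],[0,0.2,-0.09,0,8.5],[0,0.2,-0.09,0,8.5],[0,0.2,-0.09,0,8.5],[0,0.2,-0.09,0,8.5],[0,0.2,-0.09,0,8.5],[0,0,0,0,8.5],[0,0,0,0,8.5]]}}

```text
time_s: 16.55
position: [0.5381, 0.0736, 0.1012]
orientation: [-0.03, 0.816, 0.577, -0.027]
force: [-78.0, 31.8, 1.5]
width: 0.989
grip_force: 37.8
```

Run:
```python
from h import *
go(con(.006,0,.109),70);s=cover()
```

```text
t 16.55 pos [0.5381 0.0736 0.1012] con [-0.0319 -0.0014  0.1012] head 70.53 F [-78.   31.8   1.5] w 0.989 g 37.78741121292114 q [-0.08  0.38  1.61  0.01  1.24  0.26]
shift cm [ 0.1   3.71 -1.09] turn 0.53
yellow bbox [ 294  219   39   47 1163]
```

Emit:
{"method": "arm_command", "body": {"motion": [[0,-1,0.4,0,8.5],[0,-1,0.4,0,8.5],[0,-1,0.4,0,8.5],[0,-1,0.4,0,8.5],[0,-1,0.4,0,8.5],[0,-0.5,0,0,8.5],[0,0,0,0,8.5],[0,0,0,0,8.5]]}}

```text
time_s: 17.4
position: [0.5259, 0.0788, 0.0941]
orientation: [0.001, 0.818, 0.575, 0.001]
force: [1.1, -0.1, 0.8]
width: 0.994
grip_force: 0.0
```

```bash
cat >> h.py <<'E'
C,S=np.cos(np.radians(25)),np.sin(np.radians(25))
def bay(x,y,z): return con(.019+x*C-z*S,y,.089+x*S+z*C)
E
python3 - <<'E'
from h import *
go(con(.006,0,.109),70);s=cover()
for j in(0,.07,.08,.09,.1,.115):
    print(j,[proj("scene",bay(j,0,.0645)).round(1),[proj("scene",bay(j-.061,y,.0505)).round(1).tolist() for y in(.103,-.103)],proj("scene",bay(j+.061,.103,.0505)).round(1)])
E
```

```text
t 17.4 pos [0.5259 0.0788 0.0941] con [-0.0451 -0.0007  0.0941] head 70.21 F [ 1.1 -0.1  0.8] w 0.994 g 0.0 q [-0.06  0.31  1.72 -0.    1.11  0.28]
shift cm [ 0.05  5.12 -1.48] turn 0.21
yellow bbox [ 294  219   39   47 1220]
0 [array([336.6, 244.4]), [[357.5, 275.4], [345.1, 229.7]], array([322.5, 267.3])]
0.07 [array([317. , 239.4]), [[337.7, 270.8], [327.0, 224.9]], array([301.5, 262.5])]
0.08 [array([314.2, 238.7]), [[334.8, 270.2], [324.4, 224.2]], array([298.4, 261.8])]
0.09 [array([311.3, 238. ]), [[331.9, 269.5], [321.8, 223.5]], array([295.3, 261.1])]
0.1 [array([308.5, 237.2]), [[329.0, 268.8], [319.1, 222.8]], array([292.2, 260.4])]
0.115 [array([304.1, 236.1]), [[324.6, 267.8], [315.1, 221.7]], array([287.5, 259.3])]
```

Run:
```python
from h import *
from scipy.optimize import least_squares
def mk(p):
    ox,oy,yw,j=p
    def f(x,y,z):
        cx,cz=.019+x*C-z*S,.089+x*S+z*C
        return np.array([ox+cx*np.cos(yw)-y*np.sin(yw),oy+cx*np.sin(yw)+y*np.cos(yw),cz])
    return f
T=[((251,200),-.061,.103),((311.5,222.5),-.061,-.103),((261,165),.061,.103),((323.5,186),.061,-.103)]
Sc=[((358,272.5),-.061,.103),((346.3,228),-.061,-.103),((322.5,264),.061,.103),((314.3,220.5),.061,-.103)]
def res(p):
    f=mk(p);return np.concatenate([proj(n,f(x+p[3],y,.0505))-uv for n,L in(("top",T),("scene",Sc)) for uv,x,y in L])
r=least_squares(res,[.5685,.064,np.radians(-20),0.]);print(r.x,np.degrees(r.x[2]),res(r.x).round(1))
sd=np.sqrt(np.diag(np.linalg.inv(r.jac.T@r.jac)));print(sd)
f=mk(r.x)
j=r.x[3]
print("handle pred",[proj(n,f(j,0,.0685)).round(1) for n in("top","scene")],"rim lower outer corners",[proj("top",f(-.067,y,.045)).round(1) for y in(.111,-.111)])
print("deck upper corners",[proj(n,f(.19,y,.057)).round(1) for n in("top","scene") for y in(.108,-.108)])
```

```text
[ 0.54924755  0.06994442 -0.35358603  0.02033325] -20.258987476787105 [-0.1 -0.1  0.3 -0.6 -0.2 -0.2 -0.   1.2  0.   0.8 -0.4 -0.3  0.5  1.
 -0.4 -1.6]
[0.00473904 0.00262609 0.00984868 0.00571329]
handle pred [array([285.3, 195.4]), array([337.7, 241.3])] rim lower outer corners [array([247. , 205.8]), array([312.1, 229.4])]
deck upper corners [array([268. , 131.9]), array([335.6, 155.8]), array([290.9, 257. ]), array([284.4, 208.3])]
```

The 84 N stall means the cover is at its end stop, so it started about 25 mm open. The last picture agrees: I now have the case origin and cover position consistent with it being fully open at 0.115. I'll lift off, turn and go to the grinder.

Emit:
{"method": "arm_command", "body": {"motion": [[0,0,-2,0,8.5],[0,0,-3,0,8.5],[0,0,-3,7.5,8.5],[0,0,-3,7.5,8.5],[0,0,0,7.5,8.5],[0,0,0,7.5,8.5],[0,0,0,0,8.5],[0,0,0,0,8.5]]}}

```text
time_s: 18.25
position: [0.525, 0.079, 0.2033]
orientation: [0.0, 0.938, 0.345, 0.0]
force: [0.8, 0.3, 0.1]
width: 0.998
grip_force: 0.0
```

```bash
sed -i 's/^O=np.array.*\]);a=/O=np.array([.545,.0715,0]);a=/' h.py
python3 - <<'E'
from h import *
go(np.array([.3845,-.2935,.09]),40.1)
s=env.capture("scene")
for j in(.105,.115,.125):print(j,proj("scene",bay(j-.061,.103,.0505)),proj("scene",bay(j-.061,-.103,.0505)))
hs=cv2.cvtColor(s,cv2.COLOR_BGR2HSV);y=((hs[...,0]>18)&(hs[...,0]<35)&(hs[...,1]>120)&(hs[...,2]>40)).astype(np.uint8)
y[:200]=0;y[290:]=0;y[:,380:]=0;y[:,:270]=0
n,l,st,ce=cv2.connectedComponentsWithStats(y);i=1+st[1:,4].argmax()
h=cv2.convexHull(cv2.findNonZero((l==i).astype(np.uint8)));print(cv2.approxPolyN(h,5,ensure_convex=True).reshape(-1,2).tolist())
E
```

```text
t 18.25 pos [0.525  0.079  0.2033] con [-2.140e-02  2.000e-04  2.033e-01] head 40.41 F [0.8 0.3 0.1] w 0.998 g 0.0 q [-0.06  0.22  1.56 -0.    1.36  0.8 ]
shift cm [-34.85  19.25  11.33] turn 0.31
0.105 [335.55859409 267.4893439 ] [325.05288289 221.60461163]
0.115 [332.65106596 266.815227  ] [322.40046803 220.8866993 ]
0.125 [329.72825186 266.13756601] [319.73545453 220.16537698]
[[294, 257], [294, 220], [320, 218], [327, 239], [332, 266]]
```

Emit:
{"method": "arm_command", "body": {"motion": [[-3,1.6,0,0.3,8.5],[-4.2,2.3,0,0,8.5],[-4.2,2.3,0,0,8.5],[-4.2,2.3,0,0,8.5],[-4.2,2.3,0,0,8.5],[-4.2,2.3,0,0,8.5],[-4.2,2.3,0,0,8.5],[-4.2,2.3,0,0,8.5]]}}

```text
time_s: 19.1
position: [0.3891, -0.2663, 0.2034]
orientation: [0.0, 0.939, 0.343, 0.0]
force: [0.2, 0.4, 0.2]
width: 0.992
grip_force: 0.0
```

Emit:
{"method": "arm_command", "body": {"motion": [[-2.5,1.5,0,0,8.5],[0,0,3,0,8.5],[0,0,3,0,8.5],[0,0,3,0,8.5],[0,0,2,0,8.5],[0,0,0,0,8.5],[0,0,0,0,8.5],[0,0,0,0,8.5]]}}

```text
time_s: 19.9
position: [0.3813, -0.293, 0.0946]
orientation: [0.001, 0.94, 0.342, 0.0]
force: [0.4, 0.2, -0.1]
width: 0.992
grip_force: 0.0
```

Run:
```python
from h import *
go(np.array([.3845,-.2935,-.04]),40.1)
for n in("top","scene"):
    s=env.capture(n);hs=cv2.cvtColor(s,cv2.COLOR_BGR2HSV)
    red=(((hs[...,0]<8)|(hs[...,0]>172))&(hs[...,1]>140)&(hs[...,2]>70)).astype(np.uint8)
    N,l,st,ce=cv2.connectedComponentsWithStats(red)
    u=proj(n,[.377,-.3,.02]);print(n,u.round(1),[(st[i].tolist(),ce[i].round(1).tolist()) for i in range(1,N) if st[i,4]>10 and np.hypot(*(ce[i]-u))<25])
```

```text
t 19.9 pos [ 0.3813 -0.293   0.0946] con [-0.0292 -0.3985  0.0946] head 39.99 F [ 0.4  0.2 -0.1] w 0.992 g 0.0 q [-0.89  0.23  1.84 -0.    1.07 -0.01]
shift cm [ 0.21  0.21 13.46] turn -0.11
top [399.7 252.9] [([387, 239, 9, 9, 34], [390.9, 243.0])]
scene [329.2 193.9] [([322, 186, 15, 18, 127], [329.6, 193.9])]
```

Emit:
{"method": "arm_command", "body": {"motion": [[0.2,0.2,2.5,0,8.5],[0,0,2.5,0,8.5],[0,0,2.5,0,8.5],[0,0,2.5,0,8.5],[0,0,1,0,8.5],[0,0,0.5,0,8.5],[0,0,0.3,0,8.5],[0,0,0,0,8.5]]}}

```text
time_s: 20.8
position: [0.3838, -0.2929, -0.024]
orientation: [0.001, 0.94, 0.342, 0.0]
force: [-0.9, -0.4, 0.3]
width: 0.998
grip_force: 0.0
```

Emit:
{"method": "arm_command", "body": {"motion": [[0,0,0.3,0,8.5],[0,0,0.3,0,8.5],[0,0,0.3,0,8.5],[0,0,0,0,8.5],[0,0,0,0,8.5],[0,0,0,0,8.5],[0,0,0,0,8.5],[0,0,0,0,8.5]]}}

```text
time_s: 21.6
position: [0.3834, -0.2924, -0.0336]
orientation: [0.0, 0.94, 0.341, 0.0]
force: [0.3, -0.4, 0.0]
width: 0.998
grip_force: 0.0
```

Emit:
{"method": "arm_command", "body": {"motion": [[0,0,0.3,0,8.5],[0,0,0.3,0,8.5],[0,0,0.3,0,8.5],[0,0,0,0,8.5],[0,0,0,0,8.5],[0,0,0,0,8.5],[0,0,0,0,8.5],[0,0,0,0,8.5]]}}

```text
time_s: 22.4
position: [0.3834, -0.2924, -0.0426]
orientation: [0.0, 0.94, 0.342, 0.0]
force: [-0.3, 1.1, 0.0]
width: 0.998
grip_force: 0.0
```

Emit:
{"method": "arm_command", "body": {"motion": [[0,0,0.2,0,8.5],[0,0,0.2,0,8.5],[0,0,0,0,8.5],[0,0,0,0,8.5],[0,0,0,0,8.5],[0,0,0,0,8.5],[0,0,0,0,8.5],[0,0,0,0,8.5]]}}

```text
time_s: 23.2
position: [0.3834, -0.2924, -0.0466]
orientation: [0.0, 0.94, 0.341, 0.0]
force: [0.7, 0.7, -0.0]
width: 0.996
grip_force: 0.0
```

Emit:
{"method": "arm_command", "body": {"motion": [[0,0,-0.9,0,8.5],[0,0,0,0,3],[0,0,0,0,3],[0,0,0,0,2.5],[0,0,0,0,2.5],[0,0,0,0,2.5],[0,0,0,0,2.5],[0,0,0,0,2.5]], "newtons": 50}}

```text
time_s: 24.0
position: [0.3838, -0.293, -0.0373]
orientation: [0.001, 0.94, 0.341, 0.0]
force: [1.0, -0.5, 5.3]
width: 0.388
grip_force: 50.7
```

Emit:
{"method": "arm_command", "body": {"motion": [[0,0,0,0,2.5],[0,0,-1,0,2.5],[0,0,-1.5,0,2.5],[0,0,-2.5,0,2.5],[0,0,-3,0,2.5],[0,0,-3,0,2.5],[0,0,-3,0,2.5],[0,0,-3,0,2.5]]}}

```text
time_s: 24.8
position: [0.3823, -0.291, 0.133]
orientation: [-0.001, 0.94, 0.341, -0.0]
force: [0.1, 0.2, -4.5]
width: 0.391
grip_force: 50.3
```

Run:
```python
from h import *
go(con(0,0,.2),70)
# grinder position by red mask in scene
for n in("top","scene"):
    s=env.capture(n);hs=cv2.cvtColor(s,cv2.COLOR_BGR2HSV)
    red=(((hs[...,0]<8)|(hs[...,0]>172))&(hs[...,1]>140)&(hs[...,2]>60)).astype(np.uint8)
    N,l,st,ce=cv2.connectedComponentsWithStats(red)
    print(n,[(st[i].tolist(),ce[i].round(1).tolist()) for i in range(1,N) if st[i,4]>10])
p=env.state()["position"]
for dz in(.03,.05,.06):print(dz,proj("scene",p+[0,0,dz]))
```

```text
t 24.8 pos [ 0.3823 -0.291   0.133 ] con [-0.0289 -0.3963  0.133 ] head 39.94 F [ 0.1  0.2 -4.5] w 0.391 g 50.28566837310791 q [-0.88  0.19  1.78  0.    1.17 -0.01]
shift cm [ 35.75 -17.37  -6.65] turn -30.06
top [([120, 113, 26, 14, 238], [132.6, 119.2]), ([164, 112, 25, 14, 235], [176.3, 118.7]), ([208, 112, 25, 14, 234], [220.0, 118.2]), ([441, 175, 31, 15, 233], [457.3, 181.5]), ([363, 187, 25, 26, 237], [374.2, 198.8]), ([190, 235, 8, 8, 48], [193.7, 238.3])]
scene [([501, 0, 15, 31, 227], [507.7, 14.6]), ([480, 36, 160, 125, 8552], [579.8, 93.8]), ([324, 150, 11, 18, 98], [329.8, 159.3]), ([247, 176, 18, 18, 154], [254.8, 183.8]), ([422, 295, 8, 9, 56], [425.5, 299.0]), ([279, 349, 23, 24, 293], [289.1, 360.5]), ([303, 393, 14, 7, 67], [309.3, 396.8])]
0.03 [329.68666325 165.59198038]
0.05 [329.88341402 161.27757118]
0.06 [329.98283206 159.09750293]
```

Emit:
{"method": "arm_command", "body": {"motion": [[0,0,-1.7,-6,2.5],[0,0,-2,-6,2.5],[0,0,-2,-6,2.5],[0,0,-2,-6,2.5],[0,0,0,-6,2.5],[2,0,0,0,2.5],[3,0.2,0,0,2.5],[4,0.3,0,0,2.5]]}}

```text
time_s: 25.7
position: [0.4177, -0.2087, 0.2071]
orientation: [-0.002, 0.82, 0.572, -0.001]
force: [0.8, 1.6, -4.2]
width: 0.386
grip_force: 50.6
```

Run:
```python
from h import *
go(con(-.004,0,.15),69.8)
```

```text
t 25.7 pos [ 0.4177 -0.2087  0.2071] con [-0.0238 -0.3069  0.2071] head 69.78 F [ 0.8  1.6 -4.2] w 0.386 g 50.58876872062683 q [-0.7   0.1   1.7  -0.    1.35 -0.35]
shift cm [30.69  1.89  5.73] turn -0.02
```

Emit:
{"method": "arm_command", "body": {"motion": [[4.2,0.3,0,0,2.5],[4.2,0.3,0,0,2.5],[4.2,0.3,0,0,2.5],[4.2,0.3,0,0,2.5],[4.2,0.3,0,0,2.5],[4.2,0.3,0,0,2.5],[3,0.2,0,0,2.5],[1.5,0,0,0,2.5]]}}

```text
time_s: 26.5
position: [0.5388, 0.0652, 0.2069]
orientation: [-0.002, 0.819, 0.574, -0.001]
force: [-0.6, -0.2, -3.4]
width: 0.394
grip_force: 50.6
```

Run:
```python
from h import *
go(con(-.004,0,.075),69.8)
```

```text
t 26.5 pos [0.5388 0.0652 0.2069] con [-0.0037 -0.008   0.2069] head 70.08 F [-0.6 -0.2 -3.4] w 0.394 g 50.55987060070038 q [-0.09  0.24  1.53  0.    1.38  0.26]
shift cm [ 0.81  0.03 13.19] turn 0.28
```

Emit:
{"method": "arm_command", "body": {"motion": [[0.2,0,1.5,0,2.5],[0,0,2.5,0,2.5],[0,0,2.5,0,2.5],[0,0,2.5,0,2.5],[0,0,2,0,2.5],[0,0,1.5,0,2.5],[0,0,0.7,0,2.5],[0,0,0,0,2.5]]}}

```text
time_s: 27.3
position: [0.5385, 0.0641, 0.0755]
orientation: [-0.001, 0.82, 0.573, -0.002]
force: [0.0, -0.6, -3.4]
width: 0.392
grip_force: 50.6
```

Run:
```python
from h import *
go(con(-.004,0,.049),70)
```

```text
t 27.3 pos [0.5385 0.0641 0.0755] con [-0.0035 -0.0092  0.0755] head 69.9 F [ 0.  -0.6 -3.4] w 0.392 g 50.5670964717865 q [-0.09  0.36  1.71 -0.    1.08  0.26]
shift cm [ 0.92 -0.04  2.65] turn -0.1
```

Emit:
{"method": "arm_command", "body": {"motion": [[0.4,0,0.3,0,2.5],[0.4,0,0.4,0,2.5],[0,0,0.4,0,2.5],[0,0,0.3,0,2.5],[0,0,0.2,0,2.5],[0,0,0.2,0,2.5],[0,0,0,0,2.5],[0,0,0,0,2.5]]}}

```text
time_s: 28.1
position: [0.5424, 0.0721, 0.0591]
orientation: [-0.0, 0.819, 0.573, -0.0]
force: [-2.5, 1.1, -4.3]
width: 0.392
grip_force: 50.9
```

Emit:
{"method": "arm_command", "body": {"motion": [[0,0,0.2,0,2.5],[0,0,0.2,0,2.5],[0,0,0.1,0,2.5],[0,0,0.1,0,2.5],[0,0,0,0,2.5],[0,0,0,0,2.5],[0,0,0,0,2.5],[0,0,0,0,2.5]]}}

```text
time_s: 28.9
position: [0.5405, 0.0731, 0.0533]
orientation: [-0.002, 0.819, 0.573, -0.001]
force: [-9.7, 4.6, 3.2]
width: 0.39
grip_force: 52.8
```

Emit:
{"method": "arm_command", "body": {"motion": [[0,-0.3,-0.2,0,2.5],[0,-0.3,0,0,2.5],[0,0,0,0,2.5],[0,0,0,0,2.5],[0,0,0,0,2.5],[0,0,0,0,2.5],[0,0,0,0,2.5],[0,0,0,0,2.5]]}}

```text
time_s: 29.7
position: [0.5374, 0.074, 0.0553]
orientation: [-0.0, 0.819, 0.573, -0.0]
force: [-0.7, 1.0, -4.0]
width: 0.393
grip_force: 52.4
```

Emit:
{"method": "arm_command", "body": {"motion": [[0,0,0.2,0,2.5],[0,0,0.1,0,2.5],[0,0,0.1,0,2.5],[0,0,0.1,0,2.5],[0,0,0,0,2.5],[0,0,0,0,2.5],[0,0,0,0,2.5],[0,0,0,0,2.5]]}}

```text
time_s: 30.5
position: [0.5375, 0.074, 0.0504]
orientation: [0.0, 0.819, 0.573, 0.0]
force: [-0.1, 0.5, -3.4]
width: 0.39
grip_force: 52.4
```

Emit:
{"method": "arm_command", "body": {"motion": [[0,0,0.1,0,2.5],[0,0,0.1,0,2.5],[0,0,0.1,0,2.5],[0,0,0,0,2.5],[0,0,0,0,2.5],[0,0,0,0,2.5],[0,0,0,0,2.5],[0,0,0,0,2.5]]}}

```text
time_s: 31.3
position: [0.5374, 0.074, 0.0473]
orientation: [0.0, 0.819, 0.573, -0.0]
force: [0.2, -0.1, -3.5]
width: 0.387
grip_force: 52.5
```

Emit:
{"method": "arm_command", "body": {"motion": [[0,0,0.1,0,2.5],[0,0,0.1,0,2.5],[0,0,0,0,2.5],[0,0,0,0,2.5],[0,0,0,0,2.5],[0,0,0,0,2.5],[0,0,0,0,2.5],[0,0,0,0,2.5]]}}

```text
time_s: 32.1
position: [0.5377, 0.074, 0.0467]
orientation: [0.0, 0.819, 0.573, 0.0]
force: [-4.0, 0.2, 7.7]
width: 0.395
grip_force: 61.5
```

Emit:
{"method": "arm_command", "body": {"motion": [[0,0,0,0,3.4],[0,0,0,0,3.6],[0,0,-0.1,0,3.8],[0,0,-0.1,0,4.0],[0,0,-0.1,0,4.2],[0,0,-0.1,0,4.4],[0,0,0,0,4.6],[0,0,0,0,4.8]], "newtons": 20}}

```text
time_s: 32.9
position: [0.5372, 0.0741, 0.0492]
orientation: [0.0, 0.819, 0.573, -0.0]
force: [-7.2, 1.6, -1.0]
width: 0.508
grip_force: 10.0
```

Run:
```python
from h import *
go(con(-.004,0,.049),70)
s=env.capture("scene");hs=cv2.cvtColor(s,cv2.COLOR_BGR2HSV)
red=(((hs[...,0]<8)|(hs[...,0]>172))&(hs[...,1]>120)&(hs[...,2]>40)).astype(np.uint8);red[:200]=0;red[:,:290]=0;red[:,400:]=0
print(cv2.minAreaRect(cv2.findNonZero(red)) if red.any() else None)
for x in(-.038,-.025,-.01):print(x,proj("scene",bay(x,-.01,.034)))
```

```text
t 32.9 pos [0.5372 0.0741 0.0492] con [-0.0082 -0.0003  0.0492] head 69.95 F [-7.2  1.6 -1. ] w 0.508 g 9.988920455798507 q [-0.07  0.38  1.74 -0.    1.02  0.28]
shift cm [0.03 0.42 0.02] turn -0.05
((317.8034973144531, 319.2530822753906), (36.76945495605469, 162.30728149414062), 14.620875358581543)
-0.038 [349.28375028 250.21296548]
-0.025 [345.84376407 249.35114066]
-0.01 [341.84760061 248.34997592]
```

Emit:
{"method": "arm_command", "body": {"motion": [[0,-0.2,-0.2,0,4.6],[0,0,-0.3,0,4.6],[0,0,-0.4,0,4.7],[0,0,-0.4,0,4.8],[0,0,-0.4,0,4.8],[0,0,-0.5,0,4.8],[0,0,-0.5,0,4.8],[0,0,0,0,4.8]]}}

```text
time_s: 33.75
position: [0.5363, 0.0747, 0.0774]
orientation: [0.001, 0.819, 0.573, 0.001]
force: [-0.1, -1.0, 0.0]
width: 0.562
grip_force: 0.0
```

Emit:
{"method": "arm_command", "body": {"motion": [[0,0,-1,0,5],[0,-0.5,-2,0,5],[0,-1.5,-3,0,6],[0,-3,-2,0,8.5],[0,-4,0,0,8.5],[0,-4,0,0,8.5],[0,-2,0,0,8.5],[0,0,0,0,8.5]]}}

```text
time_s: 34.55
position: [0.392, 0.127, 0.1569]
orientation: [-0.0, 0.819, 0.574, -0.0]
force: [0.1, -1.3, -0.5]
width: 0.996
grip_force: 0.0
```

Run:
```python
from h import *
go(con(-.004,0,.049),70)
for n in("scene","top"):
    s=env.capture(n);hs=cv2.cvtColor(s,cv2.COLOR_BGR2HSV);cv2.imwrite(f"pics/z_{n}.png",s)
    red=(((hs[...,0]<8)|(hs[...,0]>172))&(hs[...,1]>120)&(hs[...,2]>25)).astype(np.uint8)
    N,l,st,ce=cv2.connectedComponentsWithStats(red);u=proj(n,bay(-.03,0,.03))
    print(n,[(cv2.minAreaRect(cv2.findNonZero((l==i).astype(np.uint8))),st[i].tolist()) for i in range(1,N) if st[i,4]>15 and np.hypot(*(ce[i]-u))<40])
    for x in(-.038,-.02,0.):print(x,proj(n,bay(x,-.01,.034)).round(1),proj(n,bay(x,.04,.034)).round(1),proj(n,bay(x,-.06,.034)).round(1))
```

```text
t 34.55 pos [0.392  0.127  0.1569] con [-1.627e-01 -1.000e-04  1.569e-01] head 70.04 F [ 0.1 -1.3 -0.5] w 0.996 g 0.0 q [0.04 0.04 1.89 0.   1.21 0.39]
shift cm [ 0.   15.88 10.78] turn 0.04
scene [(((345.6764831542969, 253.20590209960938), (25.951313018798828, 13.824529647827148), 75.96376037597656), [338, 241, 18, 27, 296])]
-0.038 [349.3 250.2] [352.3 261.4] [346.4 239.5]
-0.02 [344.5 249. ] [347.4 260.2] [341.8 238.3]
0.0 [339.2 247.7] [341.9 258.9] [336.5 237. ]
top [(((286.14154052734375, 207.9323272705078), (31.28508758544922, 13.312804222106934), 19.440034866333008), [270, 198, 33, 21, 361])]
-0.038 [285.2 210.8] [270.5 205.6] [299.9 216.1]
-0.02 [286.7 205.8] [272.  200.6] [301.5 211.1]
0.0 [288.5 200.2] [273.7 195. ] [303.3 205.5]
```

Emit:
{"method": "arm_command", "body": {"motion": [[0,2,0,0,8.5],[0,3.5,0,0,8.5],[0,4,0,0,8.5],[0,4,0,0,8.5],[0,3,0,0,8.5],[0,1,1,0,8.5],[0,0,2,0,8.5],[0,0,0.7,0,8.5]]}}

```text
time_s: 35.45
position: [0.5577, 0.0658, 0.1164]
orientation: [-0.002, 0.82, 0.573, -0.002]
force: [-1.4, -0.8, -0.1]
width: 0.993
grip_force: 0.0
```

Emit:
{"method": "arm_command", "body": {"motion": [[0,0,0.2,0,8.5],[0,0,0.2,0,8.5],[0,0,0,0,8.5],[0,0,0,0,8.5],[0,0,0,0,8.5],[0,0,0,0,8.5],[0,0,0,0,8.5],[0,0,0,0,8.5]]}}

```text
time_s: 36.25
position: [0.559, 0.0661, 0.1154]
orientation: [0.0, 0.819, 0.573, 0.0]
force: [0.5, 0.0, -0.3]
width: 0.996
grip_force: 0.0
```

Run:
```python
from h import *
go(con(.012,0,.108),70)
```

```text
t 36.25 pos [0.559  0.0661 0.1154] con [ 0.015  -0.0002  0.1154] head 69.93 F [ 0.5  0.  -0.3] w 0.996 g 0.0 q [-0.08  0.34  1.61 -0.    1.18  0.27]
shift cm [ 0.02 -0.3   0.74] turn -0.07
```

Shift back 3 mm and press down in small steps.

Emit:
{"method": "arm_command", "body": {"motion": [[0,-0.3,0.2,0,8.5],[0,0,0.2,0,8.5],[0,0,0.1,0,8.5],[0,0,0,0,8.5],[0,0,0,0,8.5],[0,0,0,0,8.5],[0,0,0,0,8.5],[0,0,0,0,8.5]]}}

```text
time_s: 37.05
position: [0.556, 0.0673, 0.1112]
orientation: [0.0, 0.819, 0.573, 0.0]
force: [-3.3, 0.3, 7.9]
width: 0.996
grip_force: 4.0
```

Emit:
{"method": "arm_command", "body": {"motion": [[0,0,0.2,0,8.5],[0,0,0.2,0,8.5],[0,0,0,0,8.5],[0,0,0,0,8.5],[0,0,0,0,8.5],[0,0,0,0,8.5],[0,0,0,0,8.5],[0,0,0,0,8.5]]}}

```text
time_s: 37.85
position: [0.5564, 0.0672, 0.1105]
orientation: [0.001, 0.819, 0.573, 0.001]
force: [-12.9, 0.4, 26.6]
width: 0.996
grip_force: 14.6
```

Emit:
{"method": "arm_command", "body": {"motion": [[0,-0.5,0.24,0,8.5],[0,-0.6,0.28,0,8.5],[0,-0.7,0.33,0,8.5],[0,-0.7,0.33,0,8.5],[0,-0.7,0.33,0,8.5],[0,-0.7,0.33,0,8.5],[0,-0.5,0.23,0,8.5],[0,0,0,0,8.5]]}}

```text
time_s: 38.65
position: [0.5147, 0.0825, 0.0896]
orientation: [0.001, 0.819, 0.573, 0.001]
force: [-15.4, 0.6, 30.8]
width: 0.996
grip_force: 16.8
```

```bash
cat >> h.py <<'E'
def corners():
    s=env.capture("scene");hs=cv2.cvtColor(s,cv2.COLOR_BGR2HSV);y=((hs[...,0]>18)&(hs[...,0]<35)&(hs[...,1]>120)&(hs[...,2]>40)).astype(np.uint8)
    y[:200]=0;y[290:]=0;y[:,380:]=0;y[:,:270]=0
    n,l,st,ce=cv2.connectedComponentsWithStats(y);i=1+st[1:,4].argmax();p=np.argwhere(l==i)[:,::-1]
    low=p[p.sum(1).argmax()];js=np.arange(-.005,.121,.0025)
    e=[np.linalg.norm(proj("scene",bay(j-.061,.103,.0505))-low) for j in js];print("near-low corner",low,"j~",js[np.argmin(e)],min(e))
E
python3 - <<'E'
from h import *
go(con(.012,0,.108),70);corners()
E
```

```text
t 38.65 pos [0.5147 0.0825 0.0896] con [-0.0322 -0.      0.0896] head 69.97 F [-15.4   0.6  30.8] w 0.996 g 16.793801793828607 q [-0.05  0.3   1.75 -0.    1.09  0.29]
shift cm [ 0.01  4.42 -1.82] turn -0.03
near-low corner [345 268] j~ 0.0725 1.6588649176346202
```

Emit:
{"method": "arm_command", "body": {"motion": [[0,-0.5,0.22,0,8.5],[0,-0.8,0.37,0,8.5],[0,-0.8,0.37,0,8.5],[0,-0.8,0.37,0,8.5],[0,-0.8,0.37,0,8.5],[0,-0.8,0.37,0,8.5],[0,-0.8,0.37,0,8.5],[0,-0.5,0.23,0,8.5]]}}

```text
time_s: 39.5
position: [0.4606, 0.1023, 0.0626]
orientation: [0.001, 0.819, 0.573, 0.001]
force: [-15.4, 0.3, 34.9]
width: 0.996
grip_force: 19.1
```

Emit:
{"method": "arm_command", "body": {"motion": [[0,-0.2,0.09,0,8.5],[0,-0.2,0.09,0,8.5],[0,-0.2,0.09,0,8.5],[0,-0.2,0.09,0,8.5],[0,0,0,0,8.5],[0,0,0,0,8.5],[0,0,0,0,8.5],[0,0,0,0,8.5]]}}

```text
time_s: 40.3
position: [0.459, 0.1031, 0.0611]
orientation: [0.005, 0.819, 0.573, 0.005]
force: [-7.7, -6.9, 38.2]
width: 0.997
grip_force: 18.2
```

Run:
```python
from h import *
go(con(.012,0,.108),70);corners()
```

```text
t 40.3 pos [0.459  0.1031 0.0611] con [-0.0916  0.0003  0.0611] head 69.95 F [-7.7 -6.9 38.2] w 0.997 g 18.217274202033877 q [-0.01  0.25  1.91 -0.    0.97  0.34]
shift cm [-1.000e-02  1.043e+01 -4.540e+00] turn -0.05
near-low corner [362 272] j~ 0.0125 1.5817184304924987
```

Emit:
{"method": "arm_command", "body": {"motion": [[0,0,-1,0,8.5],[0,0,-2,0,8.5],[0,0,-3,0,8.5],[0,0,-3,0,8.5],[0,0,-2,0,8.5],[0,0,0,0,8.5],[0,0,0,0,8.5],[0,0,0,0,8.5]]}}

```text
time_s: 41.15
position: [0.4518, 0.1049, 0.1639]
orientation: [-0.001, 0.819, 0.573, -0.001]
force: [0.7, -0.7, 0.1]
width: 0.995
grip_force: 0.0
```

Run:
```python
from h import *
go(con(.012,0,.108),70);corners()
s=env.capture("scene");hs=cv2.cvtColor(s,cv2.COLOR_BGR2HSV);y=((hs[...,0]>18)&(hs[...,0]<35)&(hs[...,1]>120)&(hs[...,2]>40)).astype(np.uint8)
y[:200]=0;y[290:]=0;y[:,380:]=0;y[:,:270]=0
n,l,st,ce=cv2.connectedComponentsWithStats(y);i=1+st[1:,4].argmax()
h=cv2.convexHull(cv2.findNonZero((l==i).astype(np.uint8)));print(cv2.approxPolyN(h,4,ensure_convex=True).reshape(-1,2).tolist())
for j in(0,.01,.02):print(j,[proj("scene",bay(j+a,b,.0505)).round(1).tolist() for a in(-.061,.061) for b in(.103,-.103)])
red=(((hs[...,0]<8)|(hs[...,0]>172))&(hs[...,1]>120)&(hs[...,2]>25));print("red in bay",red[235:275,330:372].sum())
```

```text
t 41.15 pos [0.4518 0.1049 0.1639] con [-0.099  -0.0005  0.1639] head 69.93 F [ 0.7 -0.7  0.1] w 0.995 g 0.0 q [-0.01  0.13  1.77  0.    1.24  0.34]
shift cm [ 0.06 11.11  5.57] turn -0.07
near-low corner [362 272] j~ 0.0125 1.5817184304924987
[[329, 265], [320, 221], [351, 229], [364, 273]]
0 [[365.2, 274.4], [352.2, 228.9], [330.6, 266.3], [320.5, 220.4]]
0.01 [[362.4, 273.7], [349.6, 228.3], [327.7, 265.7], [317.9, 219.7]]
0.02 [[359.7, 273.1], [347.1, 227.6], [324.7, 265.0], [315.2, 218.9]]
red in bay 0
```

Emit:
{"method": "arm_command", "body": {"motion": [[0,2,0,0,8.5],[0,2.5,0,0,8.5],[0,1.8,0.5,0,8.5],[0,0,2,0,8.5],[0,0,2.5,0,8.5],[0,0,1.5,0,8.5],[0,0,0.3,0,8.5],[0,0,0,0,8.5]]}}

```text
time_s: 42.05
position: [0.5114, 0.0833, 0.0964]
orientation: [-0.001, 0.819, 0.573, -0.001]
force: [0.5, 0.2, 0.5]
width: 0.996
grip_force: 0.0
```

Emit:
{"method": "arm_command", "body": {"motion": [[0,-0.3,0.14,0,8.5],[0,-0.3,0.14,0,8.5],[0,-0.3,0.14,0,8.5],[0,-0.3,0.14,0,8.5],[0,-0.3,0.14,0,8.5],[0,0,0,0,8.5],[0,0,0,0,8.5],[0,0,0,0,8.5]]}}

```text
time_s: 42.85
position: [0.5085, 0.0852, 0.095]
orientation: [0.008, 0.82, 0.573, 0.008]
force: [18.0, -10.2, 1.6]
width: 0.997
grip_force: 9.7
```

Run:
```python
from h import *
go(con(-.053,0,.085),70)
```

```text
t 42.85 pos [0.5085 0.0852 0.095 ] con [-0.039   0.0004  0.095 ] head 69.9 F [ 18.  -10.2   1.6] w 0.997 g 9.681441297288984 q [-0.05  0.27  1.77 -0.    1.07  0.31]
shift cm [-0.04 -1.43  0.97] turn -0.1
```

Emit:
{"method": "arm_command", "body": {"motion": [[0,-0.3,0,0,8.5],[0,-0.3,0,0,8.5],[0,-0.3,0,0,8.5],[0,-0.3,0,0,8.5],[0,0,0,0,8.5],[0,0,0,0,8.5],[0,0,0,0,8.5],[0,0,0,0,8.5]]}}

```text
time_s: 43.65
position: [0.5075, 0.0871, 0.0984]
orientation: [0.015, 0.82, 0.572, 0.015]
force: [38.0, -16.4, 0.6]
width: 0.995
grip_force: 18.7
```

Emit:
{"method": "arm_command", "body": {"motion": [[0,1.5,0,0,8.5],[0,1,-1,0,8.5],[0,0,-3,0,8.5],[0,0,-4,0,8.5],[0,-4,-2,0,8.5],[0,-4.5,0,0,8.5],[0,-4.5,0,0,8.5],[0,-4.5,0,0,8.5]]}}

```text
time_s: 44.45
position: [0.3441, 0.1445, 0.1909]
orientation: [0.0, 0.82, 0.573, 0.001]
force: [-0.1, 1.0, 0.4]
width: 0.995
grip_force: 0.0
```

Run:
```python
from h import *
go(con(-.053,0,.085),70)
new={n:env.capture(n) for n in("scene","top")};old={n:cv2.imread(f"pics/z_{n}.png") for n in new};ini={n:cv2.imread(f"pics/{n}0.png") for n in new}
xs=np.arange(-.075,.085,.0005)
for n in new:
  for nm,im in(("open",old[n]),("start",ini[n]),("now",new[n])):
    out=[]
    for y in(-.085,-.07,.07,.085):
        uv=np.array([proj(n,bay(x,y,.0505)) for x in xs],np.float32)
        v=cv2.remap(im,uv[:,:1],uv[:,1:],cv2.INTER_LINEAR)[:,0].astype(float)
        r=v[:,2]/(v.sum(1)+1);r=(r>.3)  # yellow-ish share of red
        k=np.flatnonzero(np.convolve(r,np.ones(20),"valid")==20);out.append(round(xs[k[0]]*1000,1) if len(k) else None)
    print(n,nm,"lower edge x mm",out)
s=new["top"];hs=cv2.cvtColor(s,cv2.COLOR_BGR2HSV);u=proj("top",bay(-.03,0,.03)).astype(int)
red=(((hs[...,0]<8)|(hs[...,0]>172))&(hs[...,1]>120)&(hs[...,2]>40));print("red near bay",red[u[1]-30:u[1]+30,u[0]-45:u[0]+45].sum())
```

```text
t 44.45 pos [0.3441 0.1445 0.1909] con [-2.137e-01 -1.000e-04  1.909e-01] head 69.91 F [-0.1  1.   0.4] w 0.995 g 0.0 q [ 0.1  -0.07  1.91  0.    1.3   0.45]
shift cm [ 0.03 16.06 10.62] turn -0.09
scene open lower edge x mm [np.float64(-75.0), np.float64(-75.0), np.float64(-75.0), np.float64(-75.0)]
scene start lower edge x mm [np.float64(-75.0), np.float64(-75.0), np.float64(-75.0), np.float64(-75.0)]
scene now lower edge x mm [np.float64(-75.0), np.float64(-75.0), np.float64(-75.0), np.float64(-75.0)]
top open lower edge x mm [np.float64(-75.0), np.float64(-75.0), np.float64(-75.0), np.float64(-75.0)]
top start lower edge x mm [np.float64(-75.0), np.float64(-75.0), np.float64(-75.0), np.float64(-75.0)]
top now lower edge x mm [np.float64(-75.0), np.float64(-75.0), np.float64(-75.0), np.float64(-75.0)]
red near bay 0
```

Grey passes that threshold, so I'll use yellow saturation (red minus blue) instead, on saved pictures.

Run:
```python
from h import *
new={n:env.capture(n) for n in("scene","top")};old={n:cv2.imread(f"pics/z_{n}.png") for n in new};ini={n:cv2.imread(f"pics/{n}0.png") for n in new}
xs=np.arange(-.09,.2,.0005)
for n in new:
  for nm,im in(("open",old[n]),("start",ini[n]),("now",new[n])):
    out=[]
    for y in(-.085,-.07,.07,.085):
        uv=np.array([proj(n,bay(x,y,.0505)) for x in xs],np.float32)
        v=cv2.remap(im,uv[:,:1],uv[:,1:],cv2.INTER_LINEAR)[:,0].astype(float)
        r=(v[:,1]-v[:,0])/(v.sum(1)+1)>.05
        k=np.flatnonzero(np.convolve(r,np.ones(20),"valid")==20);out.append((float(xs[k[0]]*1000),float(xs[k[-1]+19]*1000)) if len(k) else None)
    print(n,nm,out)
```

```text
scene open [(56.000000000000135, 183.00000000000026), (55.000000000000135, 159.00000000000023), (52.00000000000013, 181.00000000000026), (53.50000000000013, 182.50000000000026)]
scene start [(-35.49999999999995, 90.00000000000016), (-35.49999999999995, 90.00000000000016), (-35.49999999999995, 90.00000000000016), (-36.49999999999995, 90.00000000000016)]
scene now [(-58.99999999999997, 66.00000000000014), (-58.99999999999997, 66.50000000000014), (-57.499999999999964, 67.50000000000014), (-57.499999999999964, 67.50000000000014)]
top open [(53.00000000000013, 156.00000000000023), (-32.49999999999994, 156.50000000000023), (54.00000000000013, 156.00000000000023), (55.500000000000135, 156.00000000000023)]
top start [(-36.49999999999995, 88.00000000000016), (-35.99999999999995, 88.00000000000016), (-36.49999999999995, 88.50000000000016), (-36.99999999999995, 88.00000000000016)]
top now [(-58.99999999999997, 64.50000000000014), (-58.99999999999997, 65.00000000000014), (-58.49999999999997, 65.50000000000014), (-58.99999999999997, 65.00000000000014)]
```

The cover's edge has moved 113–115 mm from open and holds against a 41 N push, so it is fully shut. The arm is clear, so I'm handing in.

```bash
python3 -c "
from cell import env
print(env.finish_job())"
```

```text
the job is handed in; nothing more can be done
None
```

I opened the cover fully, laid the red grinder across the bay floor and let go of it. I then slid the cover back down against its stop and handed the job in at about 44.5 s. No verdict came back, I could not see under the shut cover, and the highest wrist force was about 84 N, when a finger kept pushing the cover's edge after it had reached its open stop.

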